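# Put the serving tongs away in their trays

## Task

Put the three pairs of steel serving tongs away for the night: fold each pair shut and lay it flat on the floor of the wooden tray made for its length, the longest tongs in the longest tray, the middle ones in the middle tray and the shortest in the shortest (either way round). Leave the teaspoon where it lies.

Things in the scene. Friction and masses are not known exactly. Their poses are not given: they have to be found in the camera images.
- large_tongs: Longest of three steel tongs, on its side (arms open level). 160 mm long, 24 wide when shut, 20 high, about 90 g. Frame of the -y arm: origin at mid-length of the shut tongs, underside; x from pivot (x=-80 mm) to tips (+80), z up. The other arm swings to +y, turning the midline by half the joint angle. Squeezing the straight part at mid-length (under 70 wide) shuts it.
- large_tongs_arm (a joint): Opening angle of the longest tongs, rad: 0 is shut, 0.2 to 0.3 at the start. No spring: the pivot has a little friction and stays where it is left.
- large_tray: Longest of three shallow wooden trays, cork floor, fixed. 186 x 48 x 22 mm outside, 176 x 38 inside, floor 4 mm above the worktop; next tray 70 to 115 mm away between centre lines. Each long wall has a 60 mm notch at mid-length, open down to the floor, where fingers reach in beside the tongs. Origin: centre of underside; x along its length, z up; both ends alike.
- medium_tongs: Middle-sized of three steel tongs, on its side (arms open level). 130 mm long, 22 wide when shut, 19 high, about 70 g. Frame of the -y arm: origin at mid-length of the shut tongs, underside; x from pivot (x=-65 mm) to tips (+65), z up. The other arm swings to +y, turning the midline by half the joint angle. Squeezing the straight part at mid-length (under 70 wide) shuts it.
- medium_tongs_arm (a joint): Opening angle of the middle-sized tongs, rad: 0 is shut, 0.22 to 0.36 at the start. No spring: the pivot has a little friction and stays where it is left.
- medium_tray: Middle-sized of three shallow wooden trays, cork floor, fixed. 156 x 46 x 22 mm outside, 146 x 36 inside, floor 4 mm above the worktop; next tray 70 to 115 mm away between centre lines. Each long wall has a 60 mm notch at mid-length, open down to the floor, where fingers reach in beside the tongs. Origin: centre of underside; x along its length, z up; both ends alike.
- small_tongs: Shortest of three steel tongs, on its side (arms open level). 100 mm long, 20 wide when shut, 18 high, about 50 g. Frame of the -y arm: origin at mid-length of the shut tongs, underside; x from pivot (x=-50 mm) to tips (+50), z up. The other arm swings to +y, turning the midline by half the joint angle. Squeezing the straight part at mid-length (under 70 wide) shuts it.
- small_tongs_arm (a joint): Opening angle of the shortest tongs, rad: 0 is shut, 0.26 to 0.46 at the start. No spring: the pivot has a little friction and stays where it is left.
- small_tray: Shortest of three shallow wooden trays, cork floor, fixed. 126 x 44 x 22 mm outside, 116 x 34 inside, floor 4 mm above the worktop; next tray 70 to 115 mm away between centre lines. Each long wall has a 60 mm notch at mid-length, open down to the floor, where fingers reach in beside the tongs. Origin: centre of underside; x along its length, z up; both ends alike.
- teaspoon: A loose steel teaspoon, 132 x 26 x 9 mm, lying near the tongs; not part of the job. Origin: centre of its underside, x along its length.

How it is judged:
By the outcome, as a careful person would: the job done as asked, in the order asked, and still so for the second after the job is handed in, with the robot touching nothing.
It also fails if it takes over 80 s, if anything falls off the work surface, if the arm or the gripper's body presses on something with over 40 N, if the wrist force passes 120 N, or if a joint passes its speed limit or range.

## Robot

A 6-joint arm with a two-finger parallel gripper is mounted at the origin on a cart in front of the work surface, level with it; the furniture and walls round the work are solid. World frame = base frame: x ahead of the robot, y to its left, z up, the work surface at z = 0. Lengths are in m, angles in rad, forces in N, time in s.
With the tool pointing down it reaches from about 0.35 to 0.875 m from the base axis. Payload 4.2 kg.
Tool frame: the origin (TCP) lies midway between the tips of the shut fingers; the grasp point (between the pads) lies grip_depth behind it (grip_depth is the distance from the TCP to the grasp point, in m); z points along the fingers, y is the line along which they close (so a half turn about z gives the same grasp; the last joint's range is limited). The gripper opens to 87 mm and grips with 3 to 60 N. Pads are 19 mm wide; open, the fingers measure 117 mm over their backs; the gripper's body (75 mm by 190 mm) begins 51 mm behind the grasp point.
Start: joints at [1.601, 0.385, 0.008, 0, -1.194, -0.259], TCP at [0.142, 0.609, 0.223] pointing down, gripper open.
Joint ranges: [-3.14, 3.14], [-1.21, 2.06], [-1.07, 1.41], [-3.16, 2.05], [-2.99, -0.16], [-3.1, 3.1]. Speed limits (rad/s): [2.79, 2.79, 3.14, 3.14, 3.14, 3.14].

## Interface

Orientations are given as [roll, pitch, yaw] about the fixed x, y, z axes, in that order (R = Rz(yaw) Ry(pitch) Rx(roll)).
In Python, from plant import * gives the robot as it stands.
- The arm moves only by the tool step_arm, never from a script. Its arguments are lists of equal length, an entry for each row: "linear": the shift along the tool's x, y, z in mm, a list of three; "roll": the turn about the tool's z in rad. A call has exactly 8 rows; each row shifts and turns the commanded pose from where the row before left it, along the tool's axes as they then stand; what a row does not reach is not made up. A row lasts 1/12 s, in which the tool goes at most 41.7 mm and 7.16 degrees, less where a joint would pass 70% of its speed; a pose out of reach is approached as far as the arm can. A call is refused whole if a number of a shift passes 41.7 or a number of a turn 0.125, either way. A call with a gripper value outside its range is refused whole. "fingers" is the closure, from -1 (fully open) to 1 (shut), set as the call begins (left out, the last holds). The fingers move at their own pace and stop on an object; "force" is the grip in N (left out, the last holds). Time passes only in rows, so rows that do not move let the fingers close, or fill a call up. It gives the time, the measured TCP pose, the force, the opening and the grip force at its end, in the units of the state.
- read_state(): the state, without advancing time (a new reading comes with each control period).
- snapshot(name): name is "scene" or "side" or "wrist"; returns a dict with "image" (400x640x3 uint8, red, green, blue), "fx", "fy", "cx", "cy" (pixels), "R" (3x3) and "t" (3): a world point X has camera coordinates R X + t; the wrist camera has in their place "tool_from_camera" (4x4, takes a point from camera to tool coordinates, whose origin is the TCP and whose axes are the flange's). Camera axes: x right, y down, z forward; pixel columns grow to the right and rows downward; lengths in m; the calibration is good to about 2 mm. A picture is of the moment at which its call begins: read the wrist's pose just before it. There is no depth.
- job_done(): hands the job in; it is judged then, once.
The state is a dict: "t": time; "q": joint angles; "dq": joint speeds; "effort": joint torques, N m; "eef_pos": TCP position; "eef_rot": TCP orientation; "force": force on the tool from outside, world axes, zero at the start; "wrist_torque": the same for the moment, N m; "width": finger opening in m; "grip_force": force on a finger pad.
Only numpy, scipy, OpenCV 4.12 (cv2) and the standard library are available. Lean on these libraries where they do the work, as an engineer would, in place of code of your own. Each camera call takes 0.05 s, during which the arm holds its last target. There are 200 camera calls.

## Working session

There is one attempt and no reset: what is moved stays moved. The work goes in short steps, Python scripts to look and compute and a tool call to move; the robot and the scene stay as the last step left them, time stands still between calls to the robot, and variables do not carry over. Pictures are saved under pics/ and viewed, at most 14 in all, crops included, and the job is handed in when it is done.

Besides the shell and the picture viewer there is one more tool, called by a JSON object that holds its "op" and its "data", one argument or row to a line. step_arm: Moves the arm, as the interface text tells. Its arguments: {"type":"object","properties":{"linear":{"type":"array"},"roll":{"type":"array"},"fingers":{"type":"number"},"force":{"type":"number"}},"required":["linear","roll"]}

```bash
mkdir -p pics; ls; python3 - <<'E'
from plant import *
import cv2
s=read_state(); print(s)
for n in ("scene","side","wrist"):
    d=snapshot(n); cv2.imwrite(f"pics/{n}0.png",d["image"][:,:,::-1])
    print(n,{k:(v if k!="image" else 0) for k,v in d.items()})
E
```

```text
pics
{'t': 0.0, 'q': array([ 1.60057628e+00,  3.85556097e-01,  6.61993520e-03, -5.41326686e-04,
       -1.19398067e+00, -2.58617086e-01]), 'dq': array([-0.00013226,  0.0014102 , -0.00028728, -0.00027555, -0.00076439,
       -0.00032875]), 'effort': array([ 6.95303697e-04, -3.90666318e+01,  1.87402403e+01,  4.21983808e+00,
        1.09432399e-02, -1.85451381e-04]), 'eef_pos': array([0.14160123, 0.60812548, 0.22145129]), 'eef_rot': array([ 3.13941400e+00, -5.61187976e-05, -2.29036797e-01]), 'force': array([-0.59164101, -0.94121519, -0.01612408]), 'wrist_torque': array([ 0.03401374, -0.03806022,  0.01219608]), 'grip_force': 0.0, 'width': 0.0872226009830183}
scene {'image': 0, 'fx': 439.8954641985349, 'fy': 439.8954641985349, 'cx': 323.2042339097073, 'cy': 208.51735155995743, 'R': array([[ 0.9178443 , -0.39676154,  0.01192147],
       [-0.2150536 , -0.52228705, -0.82520797],
       [ 0.33363721,  0.75484867, -0.56470319]]), 't': array([-0.45230377,  0.16175911,  0.67900237])}
side {'image': 0, 'fx': 436.8508996665285, 'fy': 436.8508996665285, 'cx': 326.03577402260464, 'cy': 190.72085590100315, 'R': array([[-0.92220245, -0.38650586, -0.01248453],
       [-0.33197403,  0.80782177, -0.48704952],
       [ 0.19833277, -0.44501372, -0.87328512]]), 't': array([0.49604047, 0.19370852, 0.91372882])}
wrist {'image': 0, 'fx': 279.50645650880887, 'fy': 279.50645650880887, 'cx': 321.36935036908244, 'cy': 203.70176740390076, 'tool_from_camera': array([[ 9.00739773e-04, -9.63553240e-01, -2.67515127e-01,
         7.39958284e-02],
       [ 9.99999586e-01,  9.03106659e-04,  1.14191873e-04,
         1.95282223e-03],
       [ 1.31564744e-04, -2.67515119e-01,  9.63553654e-01,
        -1.61813617e-01],
       [ 0.00000000e+00,  0.00000000e+00,  0.00000000e+00,
         1.00000000e+00]])}
```

View pics/scene0.png

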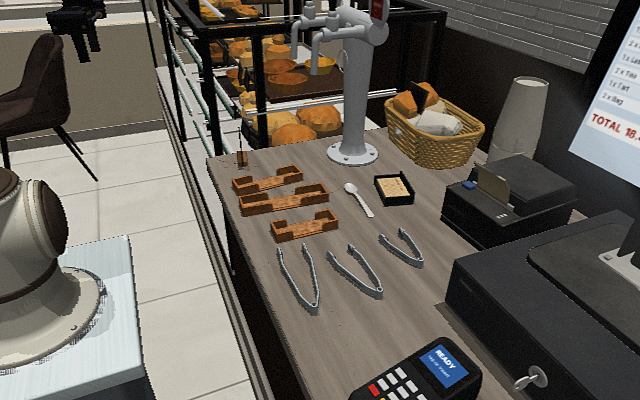

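View pics/side0.png

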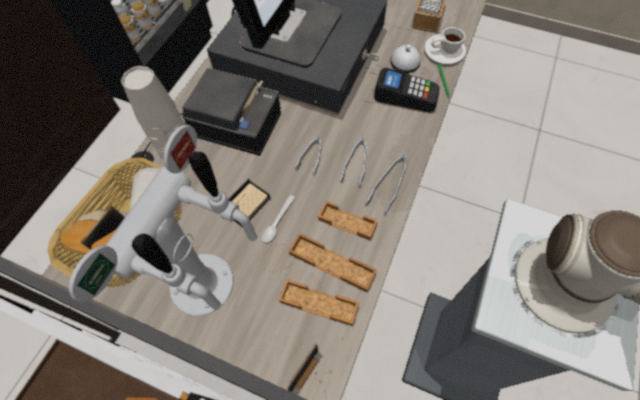

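Both show the layout: tongs at scene (298,278) large, (355,272) medium, (402,247) small. The trays in the side view are (348,221) small, (332,262) large and (318,302) medium. I'll rectify these to metric top views.

```bash
cat > h.py <<'E'
from plant import *
import cv2, numpy as np
from scipy.spatial.transform import Rotation as Ro
def cam(name):
    s=read_state(); d=snapshot(name)
    K=np.array([[d["fx"],0,d["cx"]],[0,d["fy"],d["cy"]],[0,0,1]])
    if name=="wrist":
        T=np.eye(4); T[:3,:3]=Ro.from_euler("xyz",s["eef_rot"]).as_matrix(); T[:3,3]=s["eef_pos"]
        W=np.linalg.inv(T@d["tool_from_camera"]); R,t=W[:3,:3],W[:3,3]
    else: R,t=d["R"],d["t"]
    return d["image"][:,:,::-1].copy(),K,R,t
def rectify(name,x0,x1,y0,y1,z,sc):
    # image: columns = -y (y1 at left), rows = -x (x1 at top); sc px/m
    im,K,R,t=cam(name)
    w,h=int((y1-y0)*sc),int((x1-x0)*sc)
    A=np.array([[0,-1/sc,x1],[-1/sc,0,y1],[0,0,z],[0,0,1.]])
    H=K@np.c_[R,t]@A
    return cv2.warpPerspective(im,H,(w,h),flags=cv2.INTER_CUBIC|cv2.WARP_INVERSE_MAP)
def topix(P,x1,y1,sc): return (y1-P[1])*sc,(x1-P[0])*sc
E
python3 - <<'E'
from h import *
import cv2
def grid(n,u,v):
    im,K,R,t=cam(n); r=R.T@np.linalg.inv(K)@np.array([u,v,1]); c=-R.T@t
    return np.round((c+r*(0.015-c[2])/r[2])[:2],3)
for p in [(348,221),(332,262),(318,302),(388,184),(354,162),(310,154),(280,218)]: print(p,grid("side",*p))
for p in [(298,278),(305,225)]:print(p,grid("scene",*p))
E
```

```text
(348, 221) [0.466 0.044]
(332, 262) [0.463 0.147]
(318, 302) [0.456 0.236]
(388, 184) [ 0.414 -0.08 ]
(354, 162) [ 0.51  -0.107]
(310, 154) [ 0.617 -0.088]
(280, 218) [0.61  0.095]
(298, 278) [ 0.404 -0.101]
(305, 225) [0.468 0.032]
```

```bash
python3 - <<'E'
from h import *
def g(n,u,v,z):
    im,K,R,t=cam(n); r=R.T@np.linalg.inv(K)@np.array([u,v,1]); c=-R.T@t
    return np.round((c+r*(z-c[2])/r[2])[:2],3)
print("stand",g("side",298,388,0),g("side",318,350,.05),g("scene",242,164,0))
print("tap",g("side",200,283,0),g("scene",352,152,0))
for z in(.2,.3,.4): print("tap spouts",z,g("scene",296,55,z),g("side",205,300,z),g("side",250,230,z))
E
```

```text
stand [0.429 0.396] [0.417 0.326] [0.424 0.344]
tap [0.705 0.291] [0.704 0.3  ]
tap spouts 0.2 [0.632 0.51 ] [0.602 0.346] [0.592 0.209]
tap spouts 0.3 [0.505 0.163] [0.564 0.36 ] [0.556 0.242]
tap spouts 0.4 [ 0.379 -0.184] [0.527 0.374] [0.52  0.276]
```

{"op": "step_arm", "data": {
  "linear": [
    [0, 0, -30],
    [0, 0, -30],
    [0, 0, 0],
    [0, 0, 0],
    [0, 0, 0],
    [0, 0, 0],
    [0, 0, 0],
    [0, 0, 0]
  ],
  "roll": [-0.115, -0.115, 0, 0, 0, 0, 0, 0]
}}

```text
t: 1.97
eef_pos: [0.1417, 0.6084, 0.2815]
eef_rot: [3.14, 0.0, 0.001]
force: [0.3, 0.9, -0.4]
width: 0.0869
grip_force: 0.0
```

{"op": "step_arm", "data": {
  "linear": [
    [20, 40, 0],
    [22, 41, 0],
    [22, 41, 0],
    [22, 41, 0],
    [22, 41, 0],
    [22, 41, 0],
    [22, 41, 0],
    [22, 41, 0]
  ],
  "roll": [0, 0, 0, 0, 0, 0, 0, 0]
}}

```text
t: 2.63
eef_pos: [0.299, 0.3125, 0.2824]
eef_rot: [3.141, -0.0, 0.002]
force: [0.7, 0.0, 0.5]
width: 0.0868
grip_force: 0.0
```

{"op": "step_arm", "data": {
  "linear": [
    [22, 41, 0],
    [22, 41, 0],
    [28, 40, 0],
    [28, 40, 0],
    [28, 40, 0],
    [28, 40, 0],
    [20, 30, 0],
    [0, 0, 0]
  ],
  "roll": [0, 0, 0, 0, 0, 0, 0, 0]
}}

```text
t: 3.3
eef_pos: [0.456, 0.0704, 0.2819]
eef_rot: [3.14, 0.001, -0.006]
force: [-0.3, 0.5, 1.3]
width: 0.0869
grip_force: 0.0
```

```bash
python3 - <<'E'
from h import *
print(read_state()["eef_pos"],read_state()["eef_rot"])
im=rectify("wrist",0.32,0.70,-0.22,0.32,0.02,1450)
cv2.imwrite("pics/top.png",im); print(im.shape)
E
```

```text
[0.45595744 0.07041652 0.2818949 ] [ 3.13970405e+00  8.13225328e-04 -6.22697345e-03]
(550, 783, 3)
```

View pics/top.png

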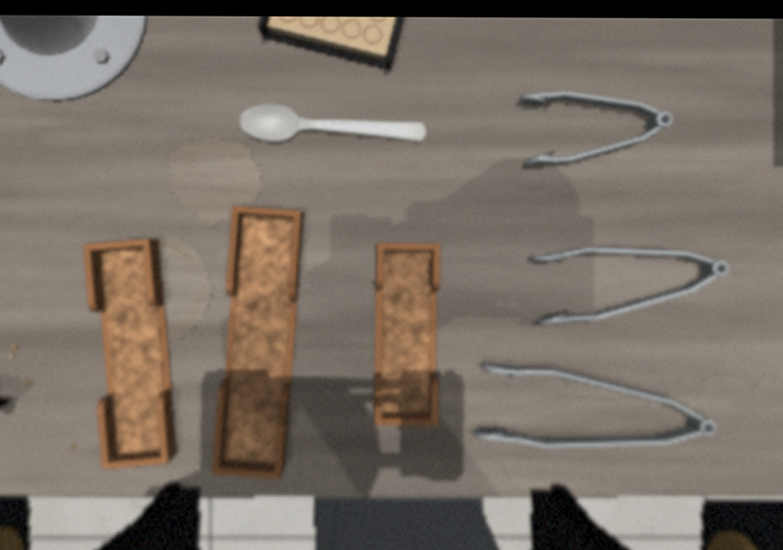

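The top view is sharp. The large tongs' pivot is at (707,427) with tips at (487,367) and (478,434). The medium pivot is at (720,268) and the small one at (665,118). Tray centres are medium (130,353), large (258,340) and small (407,333). The spoon, at (335,125), is out of the way.

```bash
cat > d.py <<'E'
from h import *
import sys
# usage: d.py x y z yaw -> remaining shift in present tool axes (mm) and roll
x,y,z,w=map(float,sys.argv[1:5]); s=read_state()
M=Ro.from_euler("xyz",s["eef_rot"]).as_matrix()
print("t",round(s["t"],2),"tool mm",np.round(1e3*M.T@(np.array([x,y,z])-s["eef_pos"]),1),"roll",round(s["eef_rot"][2]-w,3),"q",np.round(s["q"],2))
E
python3 - <<'E'
import plant; print([n for n in dir(plant) if n[0]!='_'], getattr(plant,"grip_depth",None))
E
python3 d.py .4143 -.0931 .12 1.453
```

```text
['PlanningError', 'grip_depth', 'job_done', 'read_state', 'snapshot'] 0.0187
t 3.35 tool mm [-39.5 165.3 162. ] roll -1.458 q [ 0.51  0.06 -0.27  0.   -1.24  1.05]
```

{"op": "step_arm", "data": {
  "linear": [
    [-8, 33, 20],
    [-8, 33, 20],
    [-8, 33, 20],
    [-8, 33, 20],
    [-8, 33, 20],
    [0, 0, 20],
    [0, 0, 20],
    [0, 0, 20]
  ],
  "roll": [0, 0, 0, 0, 0, 0.12, 0.12, 0.12],
  "fingers": -0.56,
  "force": 20
}}

```text
t: 4.02
eef_pos: [0.4137, -0.0902, 0.1218]
eef_rot: [-3.141, -0.0, -0.365]
force: [0.1, 0.7, -0.5]
width: 0.0678
grip_force: 0.0
```

{"op": "step_arm", "data": {
  "linear": [
    [0, 0, 0],
    [0, 0, 0],
    [0, 0, 0],
    [0, 0, 0],
    [0, 0, 0],
    [0, 0, 0],
    [0, 0, 0],
    [0, 0, 0]
  ],
  "roll": [0.12, 0.12, 0.12, 0.12, 0.12, 0.12, 0.12, 0.12]
}}

```text
t: 4.68
eef_pos: [0.414, -0.0893, 0.1225]
eef_rot: [3.142, 0.0, -1.323]
force: [0.7, 0.3, 0.1]
width: 0.0678
grip_force: 0.0
```

{"op": "step_arm", "data": {
  "linear": [
    [0, 0, 0],
    [0, 0, 0],
    [0, 0, 0],
    [0, 0, 0],
    [0, 0, 0],
    [0, 0, 0],
    [0, 0, 0],
    [0, 0, 0]
  ],
  "roll": [0.12, 0.12, 0.12, 0, 0, 0, 0, 0]
}}

```text
t: 5.35
eef_pos: [0.4141, -0.0901, 0.1226]
eef_rot: [-3.142, -0.0, -1.677]
force: [0.9, -0.1, 0.5]
width: 0.0677
grip_force: 0.0
```

```bash
python3 d.py .4143 -.0931 .12 -1.689; python3 - <<'E'
from h import *
im=rectify("wrist",0.33,0.66,-0.22,0.05,0.02,2000); cv2.imwrite("pics/t2.png",im[:600])
E
```

```text
t 5.35 tool mm [ 3.  -0.5  2.6] roll 0.012 q [ 0.17  0.15 -0.6   0.   -0.81 -0.28]
```

View pics/t2.png

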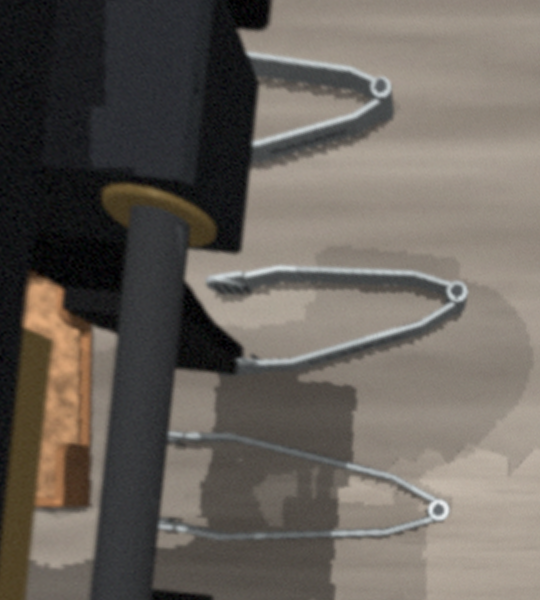

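The close view agrees: large pivot at (438,510), which is (0.405,-0.169). Descending and squeezing.

{"op": "step_arm", "data": {
  "linear": [
    [2, 0, 20],
    [2, 0, 20],
    [0, 0, 20],
    [0, 0, 20],
    [0, 0, 20],
    [0, 0, 12],
    [0, 0, 7],
    [0, 0, 0]
  ],
  "roll": [0.012, 0, 0, 0, 0, 0, 0, 0]
}}

```text
t: 6.07
eef_pos: [0.4128, -0.0944, 0.0024]
eef_rot: [3.139, -0.001, -1.691]
force: [-0.2, -0.3, -0.3]
width: 0.0677
grip_force: 0.0
```

{"op": "step_arm", "data": {
  "linear": [
    [0, 0, 0],
    [0, 0, 0],
    [0, 0, 0],
    [0, 0, 0],
    [0, 0, 0],
    [0, 0, 0],
    [0, 0, 0],
    [0, 0, 0]
  ],
  "roll": [0, 0, 0, 0, 0, 0, 0, 0],
  "fingers": 1
}}

```text
t: 6.73
eef_pos: [0.4149, -0.094, 0.0041]
eef_rot: [-3.139, 0.001, -1.691]
force: [1.3, 0.7, 4.9]
width: 0.024
grip_force: 19.9
```

{"op": "step_arm", "data": {
  "linear": [
    [0, 0, -10],
    [0, 0, -20],
    [0, 0, -30],
    [0, 0, -30],
    [0, 0, -20],
    [0, 0, 0],
    [0, 0, 0],
    [0, 0, 0]
  ],
  "roll": [0, 0, 0, -0.05, -0.1, -0.12, -0.12, -0.12]
}}

```text
t: 7.4
eef_pos: [0.4129, -0.0942, 0.1136]
eef_rot: [3.141, 0.001, -1.175]
force: [-0.3, -0.2, -0.6]
width: 0.0236
grip_force: 19.7
```

{"op": "step_arm", "data": {
  "linear": [
    [0, 0, 0],
    [0, 0, 0],
    [0, 0, 0],
    [0, 0, 0],
    [0, 0, 0],
    [0, 0, 0],
    [0, 0, 0],
    [0, 0, 0]
  ],
  "roll": [-0.12, -0.12, -0.12, -0.12, -0.12, -0.12, -0.12, -0.12]
}}

```text
t: 8.07
eef_pos: [0.4126, -0.0942, 0.113]
eef_rot: [3.141, 0.002, -0.215]
force: [0.2, -0.6, -0.8]
width: 0.0241
grip_force: 19.7
```

{"op": "step_arm", "data": {
  "linear": [
    [0, 0, 0],
    [0, 0, 0],
    [0, 0, 0],
    [4, 35, 0],
    [4, 35, 0],
    [4, 35, 0],
    [4, 35, 0],
    [4, 35, 0]
  ],
  "roll": [-0.12, -0.03, 0, 0, 0, 0, 0, 0]
}}

```text
t: 8.73
eef_pos: [0.4205, -0.2715, 0.1131]
eef_rot: [-3.141, 0.001, -0.072]
force: [0.5, 0.9, -0.6]
width: 0.0236
grip_force: 19.7
```

```bash
python3 d.py .4655 .1421 .1 -.072
```

```text
t 8.73 tool mm [  15.2 -415.8   13.3] roll 0.0 q [-0.25  0.29 -0.44 -0.   -0.84  1.75]
```

Wrong sign on y there. The tongs are clear of everything, so I'm moving back the other way.

{"op": "step_arm", "data": {
  "linear": [
    [1, -41, 0],
    [1, -41, 0],
    [2, -41, 0],
    [2, -41, 0],
    [2, -41, 0],
    [2, -41, 0],
    [2, -41, 0],
    [2, -41, 0]
  ],
  "roll": [0, 0, 0, 0, 0, 0, 0, 0]
}}

```text
t: 9.4
eef_pos: [0.4576, 0.0578, 0.1134]
eef_rot: [3.141, 0.001, -0.072]
force: [1.5, 1.1, -0.1]
width: 0.0238
grip_force: 19.7
```

{"op": "step_arm", "data": {
  "linear": [
    [0, -30, 0],
    [0, -30, 0],
    [0, -26, 0],
    [0, 0, 0],
    [0, 0, 0],
    [0, 0, 0],
    [0, 0, 0],
    [0, 0, 0]
  ],
  "roll": [0, 0, 0, 0, 0, 0, 0, 0]
}}

```text
t: 10.07
eef_pos: [0.4641, 0.1407, 0.1134]
eef_rot: [3.141, 0.001, -0.073]
force: [-0.3, -0.5, -1.0]
width: 0.0233
grip_force: 19.7
```

```bash
python3 d.py .4655 .1421 .008 -.072;  python3 - <<'E'
from h import *
im=rectify("wrist",0.34,0.62,-0.02,0.30,0.022,1800); cv2.imwrite("pics/t3.png",im)
E
```

```text
t 10.07 tool mm [  1.3  -1.6 105.4] roll -0.001 q [ 0.63  0.27 -0.48 -0.   -0.83  0.87]
```

View pics/t3.png

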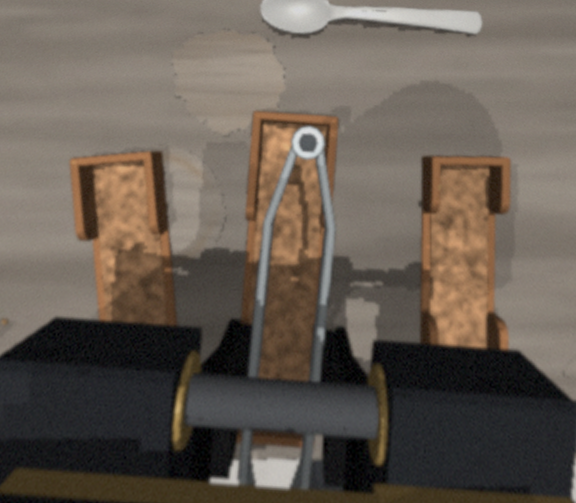

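The grip is good. The tray end middle at (296,113) matches the estimate, and the tongs are twisted by about 0.025 rad, which I'll correct on the way down.

{"op": "step_arm", "data": {
  "linear": [
    [1, -1, 20],
    [0, 0, 20],
    [0, 0, 20],
    [0, 0, 20],
    [0, 0, 12],
    [0, 0, 7],
    [0, 0, 5],
    [0, 0, 0]
  ],
  "roll": [-0.025, 0, 0, 0, 0, 0, 0, 0]
}}

```text
t: 10.78
eef_pos: [0.4654, 0.1422, 0.009]
eef_rot: [3.141, 0.001, -0.046]
force: [-1.1, -0.2, -0.9]
width: 0.0236
grip_force: 19.7
```

{"op": "step_arm", "data": {
  "linear": [
    [0, 0, 0],
    [0, 0, 0],
    [0, 0, 0],
    [0, 0, 0],
    [0, 0, 0],
    [0, 0, 0],
    [0, 0, 0],
    [0, 0, 0]
  ],
  "roll": [0, 0, 0, 0, 0, 0, 0, 0],
  "fingers": 0.2
}}

```text
t: 11.45
eef_pos: [0.4655, 0.1428, 0.0096]
eef_rot: [-3.142, -0.0, -0.046]
force: [0.3, 0.7, -0.1]
width: 0.0351
grip_force: 0.0
```

{"op": "step_arm", "data": {
  "linear": [
    [0, 0, -10],
    [0, 0, -20],
    [0, 0, -30],
    [0, 0, -35],
    [0, 0, -25],
    [0, 0, 0],
    [0, 0, 0],
    [0, 0, 0]
  ],
  "roll": [0, 0, 0, 0, 0, 0, 0, 0]
}}

```text
t: 12.12
eef_pos: [0.4648, 0.1424, 0.129]
eef_rot: [3.141, 0.001, -0.046]
force: [0.2, -0.1, 0.0]
width: 0.0348
grip_force: 0.0
```

{"op": "step_arm", "data": {
  "linear": [
    [5, 41, -5],
    [5, 41, -5],
    [5, 41, 0],
    [5, 41, 0],
    [5, 41, 0],
    [5, 35, 0],
    [0, 0, 0],
    [0, 0, 0]
  ],
  "roll": [0, 0, 0, 0, 0, 0, 0.12, 0.12],
  "fingers": -0.56
}}

```text
t: 12.78
eef_pos: [0.4832, -0.1007, 0.1374]
eef_rot: [3.14, 0.004, -0.296]
force: [-0.2, 1.4, 0.2]
width: 0.0673
grip_force: 0.0
```

```bash
python3 d.py .5075 -.1180 .003 -1.452;  python3 - <<'E'
from h import *
im=rectify("side",0.34,0.70,-0.22,0.30,0.012,1450); cv2.imwrite("pics/t4.png",im)
E
```

```text
t 12.78 tool mm [ 28.9   9.2 134.3] roll 1.156 q [ 0.12  0.25 -0.43 -0.   -0.9   1.15]
```

View pics/t4.png

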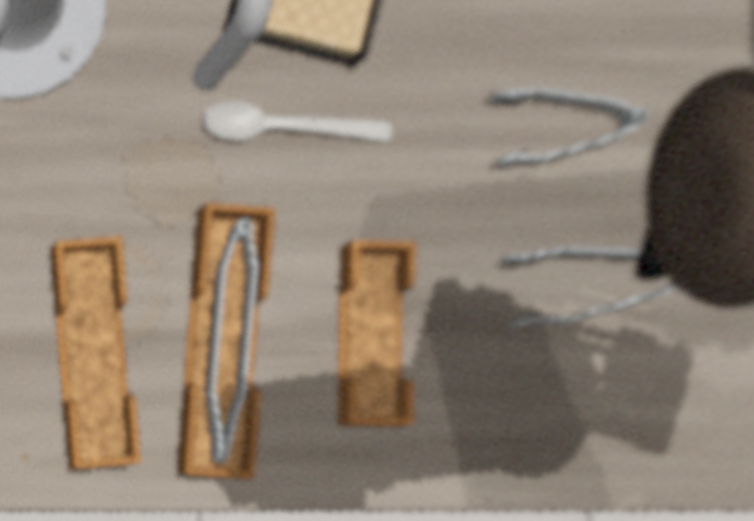

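The large tongs lie shut inside the middle (longest) tray at (232,340). Now the medium pair.

{"op": "step_arm", "data": {
  "linear": [
    [15, 5, 20],
    [14, 4, 20],
    [0, 0, 20],
    [0, 0, 0],
    [0, 0, 0],
    [0, 0, 0],
    [0, 0, 0],
    [0, 0, 0]
  ],
  "roll": [0, 0, 0.12, 0.12, 0.12, 0.12, 0.12, 0.12]
}}

```text
t: 13.5
eef_pos: [0.5088, -0.1149, 0.0779]
eef_rot: [3.139, 0.002, -1.009]
force: [0.5, 0.3, -0.3]
width: 0.0678
grip_force: 0.0
```

{"op": "step_arm", "data": {
  "linear": [
    [0, 0, 0],
    [0, 0, 0],
    [0, 0, 0],
    [0, 0, 0],
    [0, 0, 0],
    [0, 0, 0],
    [0, 0, 0],
    [0, 0, 0]
  ],
  "roll": [0.12, 0.12, 0.12, 0.076, 0, 0, 0, 0]
}}

```text
t: 14.17
eef_pos: [0.5095, -0.1151, 0.0791]
eef_rot: [3.141, 0.0, -1.44]
force: [0.7, 0.0, 1.0]
width: 0.0676
grip_force: 0.0
```

```bash
python3 d.py .5075 -.1180 .003 -1.452
```

```text
t 14.17 tool mm [ 2.6  2.3 76.1] roll 0.012 q [ 0.09  0.37 -0.43 -0.   -0.77  0.04]
```

{"op": "step_arm", "data": {
  "linear": [
    [3, 2, 20],
    [0, 0, 20],
    [0, 0, 15],
    [0, 0, 12],
    [0, 0, 7],
    [0, 0, 2],
    [0, 0, 0],
    [0, 0, 0]
  ],
  "roll": [0.012, 0, 0, 0, 0, 0, 0, 0]
}}

```text
t: 14.83
eef_pos: [0.5088, -0.1184, 0.0041]
eef_rot: [-3.14, -0.0, -1.453]
force: [-0.8, -0.5, 0.5]
width: 0.0678
grip_force: 0.0
```

{"op": "step_arm", "data": {
  "linear": [
    [0, 0, 0],
    [0, 0, 0],
    [0, 0, 0],
    [0, 0, 0],
    [0, 0, 0],
    [0, 0, 0],
    [0, 0, 0],
    [0, 0, 0]
  ],
  "roll": [0, 0, 0, 0, 0, 0, 0, 0],
  "fingers": 1
}}

```text
t: 15.5
eef_pos: [0.5085, -0.1184, 0.0038]
eef_rot: [-3.141, -0.0, -1.454]
force: [0.7, -0.8, 0.9]
width: 0.0224
grip_force: 1.1
```

{"op": "step_arm", "data": {
  "linear": [
    [0, 0, -10],
    [0, 0, -20],
    [0, 0, -30],
    [0, 0, -30],
    [0, 0, -20],
    [0, 0, 0],
    [0, 0, 0],
    [0, 0, 0]
  ],
  "roll": [0, 0, 0, -0.05, -0.1, -0.12, -0.12, -0.12]
}}

```text
t: 16.17
eef_pos: [0.508, -0.1184, 0.1146]
eef_rot: [-3.141, -0.0, -0.938]
force: [0.1, -0.4, -1.2]
width: 0.0213
grip_force: 20.0
```

{"op": "step_arm", "data": {
  "linear": [
    [0, 0, 0],
    [0, 0, 0],
    [0, 0, 0],
    [0, 0, 0],
    [0, 0, 0],
    [0, 0, 0],
    [0, 0, 0],
    [0, 0, 0]
  ],
  "roll": [-0.12, -0.12, -0.12, -0.12, -0.12, -0.12, -0.12, -0.12]
}}

```text
t: 16.83
eef_pos: [0.5078, -0.1184, 0.1139]
eef_rot: [-3.141, 0.0, 0.022]
force: [-0.2, -0.2, -0.1]
width: 0.0212
grip_force: 20.0
```

```bash
python3 - <<'E'
from h import *
_,K,R,t=cam("scene");_,K2,R2,t2=cam("side")
P=K@np.c_[R,t];Q=K2@np.c_[R2,t2]
for a in [(296,57),(322,75)]:
  for b in [(253,237),(213,305)]:
    X=cv2.triangulatePoints(P,Q,np.array(a,float),np.array(b,float))[:,0];X=X/X[3]
    e=Q@X; print(a,b,X[:3].round(3),(e[:2]/e[2]-b).round(1))
E
python3 d.py .4566 .2303 .1 .081
```

```text
(296, 57) (253, 237) [0.545 0.246 0.275] [4.7 4.2]
(296, 57) (213, 305) [0.573 0.353 0.24 ] [-0.8 -0.7]
(322, 75) (253, 237) [0.577 0.226 0.234] [-3.5 -3.3]
(322, 75) (213, 305) [0.612 0.34  0.192] [-10.2  -9.3]
t 16.93 tool mm [ -45.7 -349.5   13.9] roll -0.065 q [ 0.08  0.32 -0.39 -0.   -0.86  1.5 ]
```

The tap spouts sit near (0.575, 0.23–0.35, 0.24), close to where the wrist camera would be. I'll turn the tool half round so the camera faces away, since either way round is fine.

{"op": "step_arm", "data": {
  "linear": [
    [0, 0, 0],
    [0, 0, 0],
    [0, 0, 0],
    [0, 0, 0],
    [0, 0, 0],
    [0, 0, 0],
    [0, 0, 0],
    [0, 0, 0]
  ],
  "roll": [0.12, 0.12, 0.12, 0.12, 0.12, 0.12, 0.12, 0.12]
}}

```text
t: 17.6
eef_pos: [0.5079, -0.1184, 0.1137]
eef_rot: [3.141, 0.0, -0.953]
force: [0.0, 0.2, -1.0]
width: 0.0212
grip_force: 20.0
```

{"op": "step_arm", "data": {
  "linear": [
    [0, 0, 0],
    [0, 0, 0],
    [0, 0, 0],
    [0, 0, 0],
    [0, 0, 0],
    [0, 0, 0],
    [0, 0, 0],
    [0, 0, 0]
  ],
  "roll": [0.12, 0.12, 0.12, 0.12, 0.12, 0.12, 0.12, 0.12]
}}

```text
t: 18.27
eef_pos: [0.508, -0.1184, 0.1138]
eef_rot: [3.141, 0.0, -1.913]
force: [-0.1, 0.5, 0.3]
width: 0.0216
grip_force: 20.0
```

{"op": "step_arm", "data": {
  "linear": [
    [0, 0, 0],
    [0, 0, 0],
    [0, 0, 0],
    [0, 0, 0],
    [0, 0, 0],
    [0, 0, 0],
    [0, 0, 0],
    [0, 0, 0]
  ],
  "roll": [0.12, 0.12, 0.12, 0.12, 0.12, 0.12, 0.12, 0.12]
}}

```text
t: 18.93
eef_pos: [0.5079, -0.1184, 0.1137]
eef_rot: [3.141, -0.0, -2.873]
force: [-1.2, 0.0, -0.1]
width: 0.0216
grip_force: 20.0
```

{"op": "step_arm", "data": {
  "linear": [
    [0, 0, 0],
    [0, 0, 0],
    [6, 40, 0],
    [6, 40, 0],
    [6, 40, 0],
    [4, 40, 0],
    [0, 40, 0],
    [0, 40, 0]
  ],
  "roll": [0.12, 0.08, 0, 0, 0, 0, 0, 0]
}}

```text
t: 19.6
eef_pos: [0.4668, 0.1208, 0.1141]
eef_rot: [3.141, 0.0, -3.067]
force: [1.5, 1.1, -1.4]
width: 0.0221
grip_force: 20.0
```

```bash
python3 d.py .4566 .2303 .1 -3.061
```

```text
t 19.6 tool mm [  2.  110.   14.1] roll -0.006 q [ 0.59  0.26 -0.49  0.   -0.82 -2.09]
```

{"op": "step_arm", "data": {
  "linear": [
    [1, 36, 0],
    [1, 36, 0],
    [0, 38, 0],
    [0, 0, 0],
    [0, 0, 0],
    [0, 0, 0],
    [0, 0, 0],
    [0, 0, 0]
  ],
  "roll": [-0.006, 0, 0, 0, 0, 0, 0, 0]
}}

```text
t: 20.27
eef_pos: [0.4566, 0.2274, 0.1136]
eef_rot: [-3.141, -0.0, -3.06]
force: [0.8, 0.2, -0.7]
width: 0.0213
grip_force: 20.0
```

```bash
python3 d.py .4566 .2303 .009 -3.061;  python3 - <<'E'
from h import *
im=rectify("wrist",0.32,0.56,0.08,0.38,0.022,1800); cv2.imwrite("pics/t5.png",im)
E
```

```text
t 20.27 tool mm [ -0.3   2.9 104.6] roll 0.001 q [ 0.78  0.3  -0.42 -0.   -0.85 -2.27]
```

View pics/t5.png

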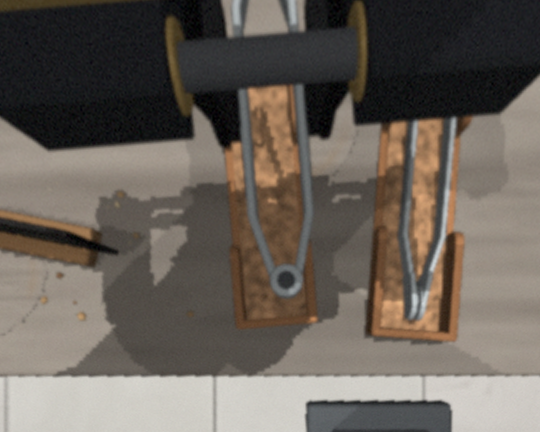

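The tray end middle at (278,323) matches and the tongs are aligned. The stand at left (118,250) is near the path of the gripper's body, so I'll check its height.

```bash
python3 - <<'E'
from h import *
a,K,R,t=cam("scene");b,K2,R2,t2=cam("side")
A=cv2.resize(a[110:190,190:290],None,fx=4,fy=4,interpolation=cv2.INTER_CUBIC)
B=cv2.resize(b[320:400,260:360],None,fx=4,fy=4,interpolation=cv2.INTER_CUBIC)
cv2.imwrite("pics/t6.png",np.hstack([A,B]))
E
```

```text
(no output)
```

View pics/t6.png

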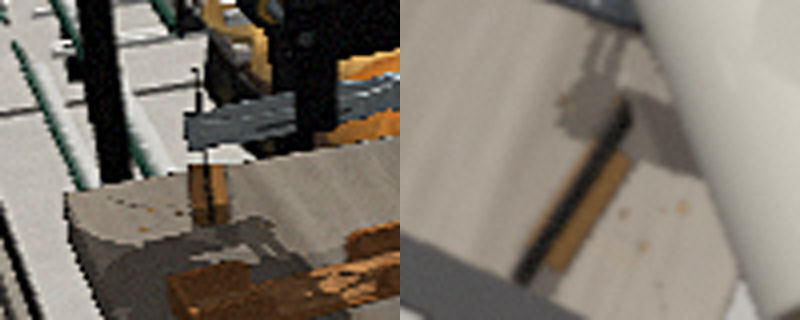

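```bash
python3 - <<'E'
from h import *
_,K,R,t=cam("scene");_,K2,R2,t2=cam("side")
P=K@np.c_[R,t];Q=K2@np.c_[R2,t2]
for a in [(239.5,128),(240,145),(241.5,165)]:
    b=(317.5,346)
    X=cv2.triangulatePoints(P,Q,np.array(a,float),np.array(b,float))[:,0];X=X/X[3]
    e=Q@X; print(a,X[:3].round(3),(e[:2]/e[2]-b).round(1))
E
```

```text
(239.5, 128) [0.419 0.327 0.102] [-2.  -1.2]
(240, 145) [0.419 0.322 0.063] [-0.1 -0.1]
(241.5, 165) [0.42  0.315 0.014] [1.6 0.9]
```

{"op": "step_arm", "data": {
  "linear": [
    [-5, 1, 15],
    [0, 0, 20],
    [0, 0, 20],
    [0, 0, 15],
    [0, 0, 5],
    [0, 0, 5],
    [0, 0, 0],
    [0, 0, 0]
  ],
  "roll": [0, 0, 0, 0, 0, 0, 0, 0]
}}

```text
t: 21.18
eef_pos: [0.462, 0.2303, 0.0342]
eef_rot: [3.141, 0.001, -3.058]
force: [-0.1, -0.0, -1.4]
width: 0.0214
grip_force: 20.0
```

{"op": "step_arm", "data": {
  "linear": [
    [0, 0, 5],
    [0, 0, 5],
    [0, 0, 5],
    [0, 0, 5],
    [0, 0, 4],
    [0, 0, 0],
    [0, 0, 0],
    [0, 0, 0]
  ],
  "roll": [0, 0, 0, 0, 0, 0, 0, 0]
}}

```text
t: 21.85
eef_pos: [0.4611, 0.2297, 0.0092]
eef_rot: [-3.141, -0.001, -3.058]
force: [-1.4, 0.4, -2.3]
width: 0.0216
grip_force: 20.0
```

{"op": "step_arm", "data": {
  "linear": [
    [0, 0, 0],
    [0, 0, 0],
    [0, 0, 0],
    [0, 0, 0],
    [0, 0, 0],
    [0, 0, 0],
    [0, 0, 0],
    [0, 0, 0]
  ],
  "roll": [0, 0, 0, 0, 0, 0, 0, 0],
  "fingers": 0.2
}}

```text
t: 22.52
eef_pos: [0.4616, 0.2301, 0.0096]
eef_rot: [3.141, 0.0, -3.058]
force: [0.5, 0.5, 0.8]
width: 0.0347
grip_force: 0.0
```

{"op": "step_arm", "data": {
  "linear": [
    [0, 0, -10],
    [0, 0, -20],
    [0, 0, -30],
    [0, 0, -35],
    [0, 0, -25],
    [0, 0, 0],
    [0, 0, 0],
    [0, 0, 0]
  ],
  "roll": [0, 0, 0, 0, 0, 0, 0, 0]
}}

```text
t: 23.18
eef_pos: [0.461, 0.2297, 0.1296]
eef_rot: [3.141, -0.0, -3.058]
force: [-1.0, -0.4, -0.4]
width: 0.0349
grip_force: 0.0
```

```bash
python3 d.py .6135 -.0945 .003 -1.484
```

```text
t 23.18 tool mm [-125.  -335.8  126.5] roll -1.574 q [ 0.78  0.29 -0.39 -0.   -0.89 -2.26]
```

{"op": "step_arm", "data": {
  "linear": [
    [0, -41, 0],
    [0, -41, 0],
    [0, -41, 0],
    [0, -41, 0],
    [0, -41, 0],
    [0, -41, 0],
    [0, -41, 0],
    [0, -41, 0]
  ],
  "roll": [0, 0, 0, 0, 0, 0, 0, 0],
  "fingers": -0.56
}}

```text
t: 23.85
eef_pos: [0.4877, -0.0988, 0.1282]
eef_rot: [3.142, -0.003, -3.058]
force: [1.6, 1.2, -0.5]
width: 0.0673
grip_force: 0.0
```

{"op": "step_arm", "data": {
  "linear": [
    [-40, -3, 0],
    [-40, -3, 0],
    [-40, -2, 0],
    [-5, 0, 10],
    [0, 0, 10],
    [0, 0, 10],
    [0, 0, 0],
    [0, 0, 0]
  ],
  "roll": [0, 0, 0, -0.12, -0.12, -0.12, -0.12, -0.12]
}}

```text
t: 24.52
eef_pos: [0.6124, -0.0945, 0.0963]
eef_rot: [3.138, -0.005, -2.452]
force: [-0.3, 0.1, -0.5]
width: 0.0679
grip_force: 0.0
```

{"op": "step_arm", "data": {
  "linear": [
    [0, 0, 0],
    [0, 0, 0],
    [0, 0, 0],
    [0, 0, 0],
    [0, 0, 0],
    [0, 0, 0],
    [0, 0, 0],
    [0, 0, 0]
  ],
  "roll": [-0.12, -0.12, -0.12, -0.12, -0.12, -0.12, -0.12, -0.12]
}}

```text
t: 25.18
eef_pos: [0.613, -0.0944, 0.0975]
eef_rot: [3.137, 0.0, -1.492]
force: [-0.4, 0.8, 0.3]
width: 0.068
grip_force: 0.0
```

```bash
python3 d.py .6137 -.0945 .003 -1.484;  python3 - <<'E'
from h import *
im=rectify("side",0.34,0.70,-0.22,0.30,0.012,1450); cv2.imwrite("pics/t7.png",im)
E
```

```text
t 25.18 tool mm [ 0.2 -1.1 94.5] roll -0.008 q [ 0.11  0.49 -0.16 -0.   -0.92 -0.03]
```

View pics/t7.png

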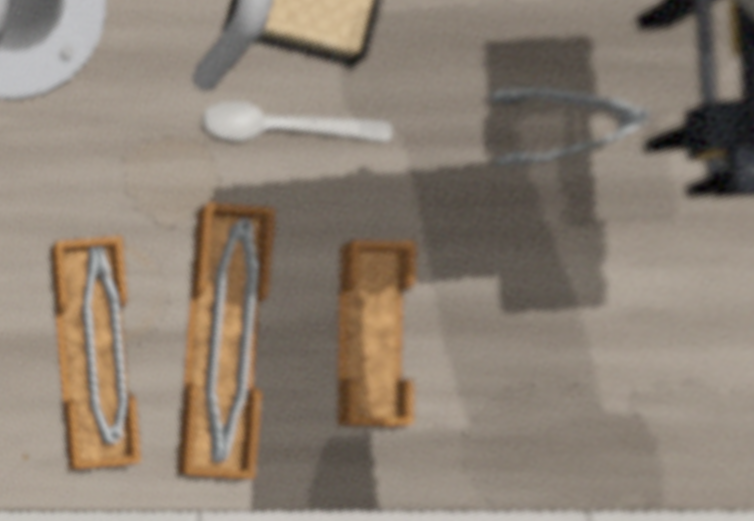

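Both the medium (105,345) and large tongs lie inside their trays, shut. Now the small pair.

{"op": "step_arm", "data": {
  "linear": [
    [0, -1, 20],
    [0, 0, 20],
    [0, 0, 20],
    [0, 0, 15],
    [0, 0, 12],
    [0, 0, 7],
    [0, 0, 0],
    [0, 0, 0]
  ],
  "roll": [-0.008, 0, 0, 0, 0, 0, 0, 0]
}}

```text
t: 25.9
eef_pos: [0.6153, -0.0943, 0.0053]
eef_rot: [3.141, -0.0, -1.49]
force: [0.2, 0.3, 0.1]
width: 0.068
grip_force: 0.0
```

{"op": "step_arm", "data": {
  "linear": [
    [0, 0, 0],
    [0, 0, 0],
    [0, 0, 0],
    [0, 0, 0],
    [0, 0, 0],
    [0, 0, 0],
    [0, 0, 0],
    [0, 0, 0]
  ],
  "roll": [0, 0, 0, 0, 0, 0, 0, 0],
  "fingers": 1
}}

```text
t: 26.57
eef_pos: [0.616, -0.0942, 0.0061]
eef_rot: [-3.14, -0.0, -1.49]
force: [0.6, 0.2, 2.0]
width: 0.0227
grip_force: 1.5
```

{"op": "step_arm", "data": {
  "linear": [
    [0, 0, -10],
    [0, 0, -20],
    [0, 0, -30],
    [0, 0, -30],
    [0, 0, -20],
    [0, 0, 0],
    [0, 0, 0],
    [0, 0, 0]
  ],
  "roll": [0, 0, 0, -0.05, -0.1, -0.12, -0.12, -0.12]
}}

```text
t: 27.23
eef_pos: [0.6147, -0.0943, 0.1166]
eef_rot: [-3.141, 0.0, -0.974]
force: [0.6, 0.1, -0.8]
width: 0.0191
grip_force: 19.8
```

{"op": "step_arm", "data": {
  "linear": [
    [0, 0, 0],
    [0, 0, 0],
    [0, 0, 0],
    [0, 0, 0],
    [0, 0, 0],
    [0, 0, 0],
    [0, 0, 0],
    [0, 0, 0]
  ],
  "roll": [-0.12, -0.12, -0.12, -0.12, -0.12, -0.12, -0.12, -0.12]
}}

```text
t: 27.9
eef_pos: [0.6145, -0.0943, 0.1158]
eef_rot: [-3.142, 0.001, -0.014]
force: [-0.2, -0.6, -1.5]
width: 0.0194
grip_force: 19.8
```

```bash
python3 d.py .4703 .0393 .1 -.005
```

```text
t 27.9 tool mm [-146.1 -131.6   15.9] roll -0.009 q [ 0.11  0.47 -0.14 -0.   -0.96  1.45]
```

{"op": "step_arm", "data": {
  "linear": [
    [-29, -26, 0],
    [-29, -26, 0],
    [-29, -26, 0],
    [-29, -26, 0],
    [-29, -26, 0],
    [0, 0, 0],
    [0, 0, 0],
    [0, 0, 0]
  ],
  "roll": [-0.009, 0, 0, 0, 0, 0, 0, 0]
}}

```text
t: 28.57
eef_pos: [0.4723, 0.0378, 0.1162]
eef_rot: [-3.141, -0.001, -0.01]
force: [0.5, 0.3, -0.9]
width: 0.0195
grip_force: 19.8
```

```bash
python3 d.py .4703 .0393 .01 -.005;  python3 - <<'E'
from h import *
im=rectify("wrist",0.36,0.58,-0.08,0.18,0.022,2000); cv2.imwrite("pics/t8.png",im)
E
```

```text
t 28.57 tool mm [ -2.1  -1.5 106.2] roll -0.005 q [ 0.42  0.24 -0.5   0.   -0.82  1.14]
```

View pics/t8.png

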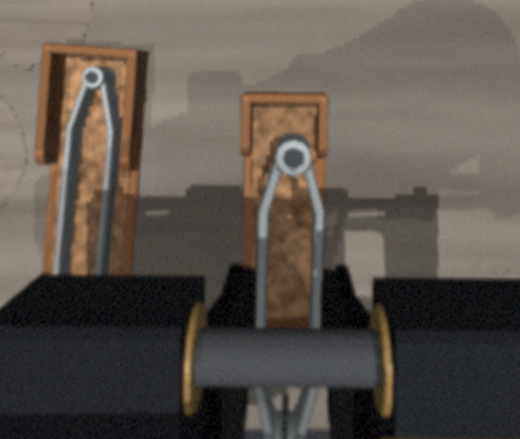

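Tongs are aligned with the small tray, whose end middle is at (285,94). They sit about 4 mm forward in the grip, so I'm shifting 6 mm back and lowering.

{"op": "step_arm", "data": {
  "linear": [
    [-6, -1, 20],
    [0, 0, 20],
    [0, 0, 20],
    [0, 0, 20],
    [0, 0, 12],
    [0, 0, 8],
    [0, 0, 5],
    [0, 0, 0]
  ],
  "roll": [0, 0, 0, 0, 0, 0, 0, 0]
}}

```text
t: 29.28
eef_pos: [0.4667, 0.038, 0.0103]
eef_rot: [3.141, 0.0, -0.012]
force: [0.6, 0.1, -0.3]
width: 0.0196
grip_force: 19.9
```

{"op": "step_arm", "data": {
  "linear": [
    [0, 0, 0],
    [0, 0, 0],
    [0, 0, 0],
    [0, 0, 0],
    [0, 0, 0],
    [0, 0, 0],
    [0, 0, 0],
    [0, 0, 0]
  ],
  "roll": [0, 0, 0, 0, 0, 0, 0, 0],
  "fingers": 0.25
}}

```text
t: 29.95
eef_pos: [0.4659, 0.0387, 0.0106]
eef_rot: [-3.142, -0.0, -0.011]
force: [-0.4, -0.7, -0.9]
width: 0.0326
grip_force: 0.0
```

{"op": "step_arm", "data": {
  "linear": [
    [0, 0, -10],
    [0, 0, -20],
    [0, 0, -30],
    [0, 0, -35],
    [0, 0, -35],
    [0, 0, -35],
    [0, 0, -30],
    [0, 0, -10]
  ],
  "roll": [0, 0, 0, 0, 0, 0, 0, 0]
}}

```text
t: 30.62
eef_pos: [0.4681, 0.0391, 0.2208]
eef_rot: [-3.139, -0.009, -0.01]
force: [0.3, 0.5, -0.0]
width: 0.0325
grip_force: 0.0
```

{"op": "step_arm", "data": {
  "linear": [
    [0, 40, 0],
    [0, 40, 0],
    [0, 40, 0],
    [0, 0, 0],
    [0, 0, 0],
    [0, 0, 0],
    [0, 0, 0],
    [0, 0, 0]
  ],
  "roll": [0, 0, 0, 0, 0, 0, 0, 0]
}}

```text
t: 31.28
eef_pos: [0.4647, -0.0803, 0.2155]
eef_rot: [-3.142, 0.0, -0.009]
force: [-0.6, -0.3, 0.2]
width: 0.0324
grip_force: 0.0
```

```bash
python3 - <<'E'
from h import *
im=rectify("wrist",0.36,0.62,-0.04,0.28,0.014,2000); cv2.imwrite("pics/t9.png",im)
E
```

```text
(no output)
```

View pics/t9.png

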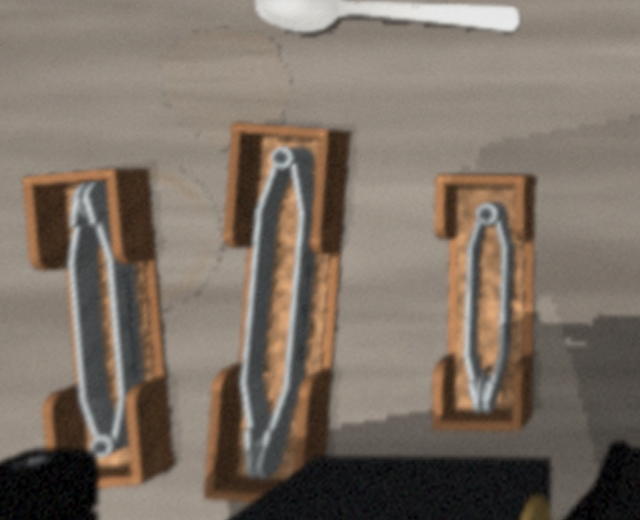

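All three pairs are shut and inside their trays: medium (97,320), large (272,315) and small (486,310). The spoon hasn't moved.

```bash
python3 -c "
from plant import *
print(job_done())"
```

```text
the job is handed in; nothing more can be done
None
```

All three pairs of tongs are folded shut and lying in their matching trays, the teaspoon was left where it lay, and the job was handed in at about 31 s.

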